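Prop open the green-lidded parts box with its stay

ROBOT

A 6-joint arm with a two-finger parallel gripper is mounted at the origin on the work surface; the furniture and walls round the work are solid. World frame = base frame: x ahead of the robot, y to its left, z up, the work surface at z = 0. Lengths are in mm, angles in rad, forces in N, time in s.
With the tool pointing down it reaches from about 400 to 925 mm from the base axis. Payload 12.5 kg.
Tool frame: the origin (TCP) lies midway between the tips of the shut fingers; the grasp point (between the pads) lies 19 mm behind it; z points along the fingers, y is the direction in which the jaws open and shut (so a half turn about z gives the same grasp; the last joint's range is limited). The gripper opens to 95 mm and grips with 3 to 60 N. Pads are 20 mm wide; open, the fingers measure 119 mm over their backs; the gripper's body (75 mm by 180 mm) begins 59 mm behind the grasp point.
Start: joints at [1.167, 0.491, 1.559, -0, 1.092, -0.106], TCP at [183.369, 597.514, 214.661] pointing down, gripper open.
Joint ranges: [-3.1, 3.1], [-0.84, 2.19], [0.05, 2.79], [-1.13, 4.28], [0.06, 2.93], [-2.69, 2.69]. Speed limits (rad/s): [2.22, 2.22, 2.79, 3.14, 3.14, 3.14].

INTERFACE

Orientations are given as [roll, pitch, yaw] about the fixed x, y, z axes, in that order (R = Rz(yaw) Ry(pitch) Rx(roll)).
In Python, from cell import * gives the robot as it stands. The module is installed in compiled form; this text tells all that it offers.
- The arm moves only by the tool carry_out, never from a script. Its argument "moves" is a list of rows, each an object of numbers: "dx", "dy", "dz": the shift along the tool's x, y, z in m; "twist": the turn about the tool's z in degrees. A call has 1 to 5 rows; each row is the pose to reach, as a shift and turn from the pose commanded when the call began, along the tool's axes at that moment; what a row does not reach only later rows make up. A row lasts 1/10 s, in which the tool goes at most 50 mm and 8.59 degrees, less where a joint would pass 70% of its speed; a pose out of reach is approached as far as the arm can. A call with a gripper value outside its range is refused whole. "grip" is the finger opening in m, from 0 to 0.0951, set as the call begins (left out, the last holds). The fingers move at their own pace and stop on an object; the grip force is fixed at half the most. Time passes only in rows, so rows that repeat a pose let the fingers close. It gives the time, the measured TCP pose, the force and the opening at its end, in the units of the state.
- state(): the state, without advancing time (a new reading comes with each control period).
- read_camera(name): name is "scene" or "top" or "wrist"; returns (picture, depth): 384x512x3 uint8, red, green, blue; 384x512 float32, mm along the optical axis (not along the pixel's ray), 0 where there is no reading.
- camera_info(name): a dict with "mtx" (3x3 intrinsics, pixels), "R" (3x3) and "t" (3): a world point X has camera coordinates R X + t. Camera axes: x right, y down, z forward; pixel columns grow to the right and rows downward; lengths in mm; the calibration is good to about 2 mm. A picture is of the moment at which its call begins: read the wrist's pose just before it. camera_info takes no time and is no camera call; for the wrist camera it gives the pose at the moment of the call.
- job_done(): hands the job in, once; it reports no verdict.
The state is a dict: "t": time; "joints": joint angles; "qvel": joint speeds; "tau": joint torques, N m; "eef_pos": TCP position; "tcp_rot": TCP orientation; "ft_force": force on the tool from outside, world axes, zero at the start; "moment": the same for the moment, N m; "opening": opening from 0.0 (shut) to 1.0 (fully open).
Only numpy, scipy, OpenCV 4.12 (cv2) and the standard library are available. Lean on these libraries where they do the work, as an engineer would, in place of code of your own. Each camera call takes 0.05 s, during which the arm holds its last target. There are 200 camera calls.

TASK

Prop open the parts box with the green lid so that the bolts in it can be reached: take the orange grip of its stay and flip the stay up and over until it stands against its stop, so that it carries the lid up with it and the lid rests on it when you let go. Leave the blue-lidded box shut.

Things in the scene. Friction and masses are not known exactly. Their poses are not given: they have to be found in the camera images.
- green_box: The green-lidded box: dark steel, fixed to the table, 200 mm deep, 130 wide, 90 high; origin under its centre, x along its depth away from the robot, y to its left, z up. Its 4 mm lid is hinged along the far top edge and overhangs each side by 16 mm. Its stay is a bent steel rod on its left side: a 95 mm arm, pivoted at x -40, y 73, z 84.5 mm, with a cross rod at its end under the lid's edge.
- green_grip (a point): Centre of the round orange grip, 16 mm thick, 44 mm long, on the stay's cross rod, 69 mm left of the lid's edge, level, parallel to the lid's hinge. Starts 84.5 mm above the table, free all round. Frame turns with the stay: x from pivot to cross rod (at first level, away from the robot), y outwards along the grip. Path: a 95 mm radius arc, first up, then to the robot. Takes up to 15 N.
- green_stay (a joint): Angle of the stay of the green-lidded box, rad: 0 lying back level under the lid, pi/2 upright, 1.70 at its stop, a little past upright, leaning to the robot. Let go below about 0.5 it falls back under the lid's weight; further on, friction may hold it where it is left, so it must be brought all the way.
- green_lid (a joint): Angle of the green lid, rad: 0 shut; it falls shut by its weight unless it rests on the stay's cross rod. With the stay rising it goes up to about 0.74, then sinks to about 0.55, where it rests with the stay at its stop.
- blue_lid (a joint): Angle of the lid of the other box, which is alike but has a blue lid (and an orange grip too): 0 shut. The two boxes may stand either way round.

How it is judged:
By the outcome, as a careful person would: the job done as asked, in the order asked, and still so for the second after the job is handed in, with the robot touching nothing.
It also fails if it takes over 38 s, if anything falls off the work surface, if the arm or the gripper's body presses on something with over 40 N, if the wrist force passes 120 N, or if a joint passes its speed limit or range.

## Working session

There is one attempt and no reset: what is moved stays moved. The work goes in short steps, Python scripts to look and compute and a tool call to move; the robot and the scene stay as the last step left them, time stands still between calls to the robot, and variables do not carry over. Pictures are saved under pics/ and viewed, about 8 in all and at most 12, crops included, and the job is handed in when it is done.

Besides the shell and the picture viewer there is one more tool, called after "Request:" as a command line: name --argument value ..., lists and objects as JSON in quotes. carry_out: Moves the arm, as the interface text tells. Its arguments: {"type":"object","properties":{"moves":{"type":"array","items":{"type":"object","properties":{"dx":{"type":"number"},"dy":{"type":"number"},"dz":{"type":"number"},"twist":{"type":"number"}}}},"grip":{"type":"number"}},"required":["moves"]}

```bash
mkdir -p pics; python3 - <<'E'
from cell import *
import cv2,numpy as np
s=state();print(s['t'],s['eef_pos'],s['tcp_rot'],s['opening'])
for n in ("top","scene"):
    p,d=read_camera(n);np.savez(n,p=p,d=d,**camera_info(n))
    cv2.imwrite(f"pics/{n}1.png",cv2.resize(p[...,::-1],(768,576)))
E
```

```text
0.0 [183.25675345 597.25432445 214.0604724 ] [-3.14045303e+00 -1.15511484e-04  2.84380248e+00] 1.0017911801761592
```

View pics/top1.png

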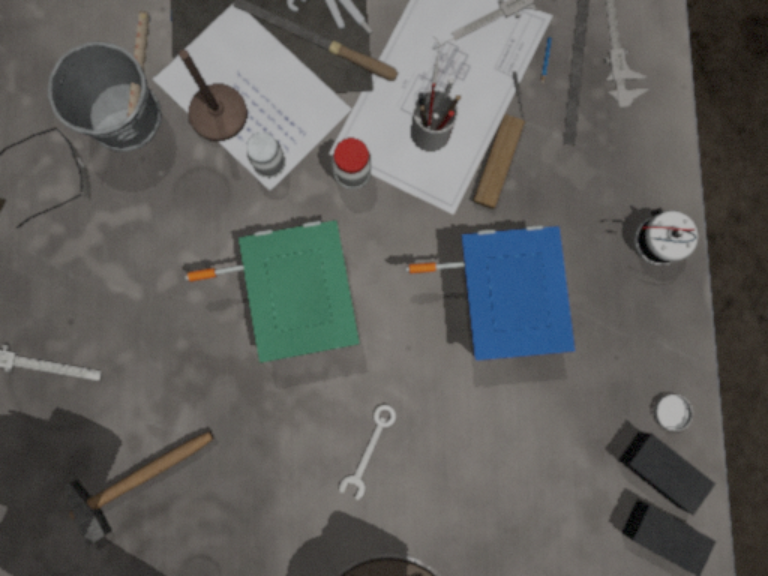

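View pics/scene1.png

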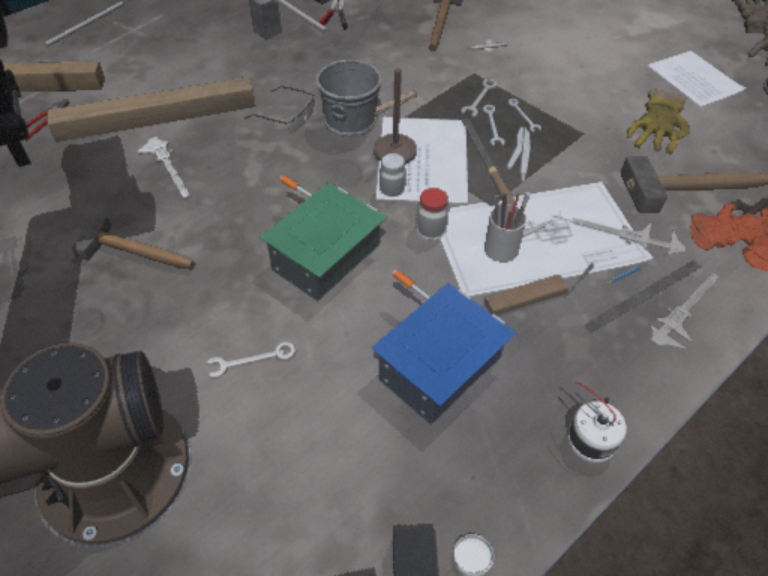

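The top view shows the green box on the left, with its lid spanning about (240–355, 222–360), hinge at the top (+x), and its grip at (202,274). The blue box is on the right with its grip at (422,268). The scene view agrees, and the space around the green grip is clear.

```bash
cat > h.py <<'E'
import numpy as np,cv2
def world(u,v,z,c):
    r=np.linalg.inv(c['mtx'])@np.array([u,v,1.]);r=c['R'].T@r;o=-c['R'].T@c['t']
    return o+r*(z-o[2])/r[2]
def wd(u,v,d,c): return c['R'].T@(np.linalg.inv(c['mtx'])@np.array([u,v,1.])*d-c['t'])
E
python3 - <<'E'
import numpy as np,cv2
from h import *
c=np.load('top.npz');p=c['p'];d=c['d']
hsv=cv2.cvtColor(p,cv2.COLOR_RGB2HSV)
for n,lo,hi,z in(("green",(65,80,40),(85,255,255),92),("orange",(5,170,120),(16,255,255),90)):
    m=cv2.inRange(hsv,lo,hi);k,l,st,ce=cv2.connectedComponentsWithStats(m)
    for i in range(1,k):
        if st[i,4]<30: continue
        v,u=np.where(l==i)
        dep=np.median(d[v,u]);print(n,st[i],ce[i],'depth z',wd(*ce[i],dep,c))
        P=np.array([world(a,b,z,c)[:2] for a,b in zip(u,v)]).astype(np.float32)
        r=cv2.minAreaRect(P);print(r,cv2.boxPoints(r).round(1).tolist())
E
```

```text
green [ 159  147   80   94 5572] [198.34691314 193.94705671] depth z [563.0168256  133.60590415  95.29078926]
((565.566650390625, 133.944580078125), (205.49949645996094, 161.976318359375), 9.513825416564941) [[450.79998779296875, 196.8000030517578], [477.6000061035156, 37.099998474121094], [680.2999877929688, 71.0999984741211], [653.5, 230.8000030517578]]
orange [273 176  17   6  86] [280.95348837 178.19767442] depth z [597.28723907 -67.50840206  91.14239841]
((596.7097778320312, -67.74413299560547), (39.19633865356445, 12.339567184448242), 88.65226745605469) [[590.0999755859375, -87.19999694824219], [602.4000244140625, -87.5], [603.2999877929688, -48.29999923706055], [591.0, -48.0]]
orange [126 179  17   8  92] [133.94565217 182.66304348] depth z [594.57048224 289.03983679  92.59118772]
((594.9158935546875, 289.47247314453125), (13.417678833007812, 39.864036560058594), 9.152234077453613) [[585.0999755859375, 308.1000061035156], [591.5, 268.70001220703125], [604.7000122070312, 270.8999938964844], [598.4000244140625, 310.20001220703125]]
```

Request:
carry_out --moves '[{"dx": -0.044,"dy": -0.016,"twist": 6},{"dx": -0.088,"dy": -0.032,"twist": 12},{"dx": -0.132,"dy": -0.048,"twist": 18},{"dx": -0.176,"dy": -0.064,"twist": 24},{"dx": -0.22,"dy": -0.08,"twist": 30}]' --grip 0.06

```text
schema error: expected keys dx, dy, dz, twist
```

```bash
cat >> h.py <<'E'
def rel(s,target):
    from scipy.spatial.transform import Rotation as R
    return R.from_euler('xyz',s['tcp_rot']).inv().apply(np.array(target)-s['eef_pos'])
E
python3 -c "
from cell import *;from h import *
s=state();print(s['t'],s['eef_pos'],np.degrees(s['tcp_rot']),s['opening'],s['joints'],rel(s,[595,290,130]))"
```

```text
0.1 [183.2707968  597.32459294 214.13924073] [-1.79946534e+02 -6.34087782e-03  1.62937789e+02] 0.9998451281409554 [ 1.16742088e+00  4.91491747e-01  1.55934676e+00  1.31949256e-05
  1.09169378e+00 -1.05589831e-01] [-483.7890369  -172.91428202   84.24709414]
```

All four keys are needed.

Request:
carry_out --moves '[{"dx": -0.044,"dy": -0.016,"dz": 0,"twist": 6},{"dx": -0.088,"dy": -0.032,"dz": 0,"twist": 12},{"dx": -0.132,"dy": -0.048,"dz": 0,"twist": 18},{"dx": -0.176,"dy": -0.064,"dz": 0,"twist": 24},{"dx": -0.22,"dy": -0.08,"dz": 0,"twist": 30}]' --grip 0.06

```text
t: 0.6
eef_pos: [371.4, 455.1, 214.5]
tcp_rot: [-3.141, -0.0, 2.316]
ft_force: [-0.4, 0.3, 0.9]
opening: 0.651
```

```bash
python3 -c "
from cell import *;from h import *
s=state();print(s['t'],s['eef_pos'],np.degrees(s['tcp_rot']),s['opening'],s['joints'],rel(s,[595,290,130]))"
```

```text
0.6 [371.38792417 455.11981282 214.4748976 ] [-1.79983030e+02 -3.95840889e-04  1.32701579e+02] 0.6509717718593127 [7.73932556e-01 4.37662697e-01 1.65381800e+00 1.77385317e-05
 1.05040783e+00 2.86405880e-02] [-272.99567808   52.37567622   84.45750208]
```

Request:
carry_out --moves '[{"dx": -0.046,"dy": 0.009,"dz": 0,"twist": 6.7},{"dx": -0.092,"dy": 0.018,"dz": 0,"twist": 13.4},{"dx": -0.138,"dy": 0.026,"dz": 0,"twist": 20.1},{"dx": -0.184,"dy": 0.034,"dz": 0.01,"twist": 26.8},{"dx": -0.23,"dy": 0.043,"dz": 0.02,"twist": 33.5}]'

```text
t: 1.1
eef_pos: [559.7, 315.9, 194.4]
tcp_rot: [3.141, -0.0, 1.731]
ft_force: [-0.0, 0.3, 0.3]
opening: 0.631
```

```bash
python3 - <<'E'
from cell import *;from h import *
s=state();print(s['t'],s['eef_pos'],np.degrees(s['tcp_rot']),s['opening'],s['joints'],rel(s,[595,290,130]))
c=camera_info('wrist');p,d=read_camera('wrist');np.savez('w1',p=p,d=d,**c)
cv2.imwrite('pics/w1.png',p[...,::-1])
hsv=cv2.cvtColor(p,cv2.COLOR_RGB2HSV);m=cv2.inRange(hsv,(5,170,100),(16,255,255));k,l,st,ce=cv2.connectedComponentsWithStats(m)
for i in range(1,k):
    if st[i,4]>100:
        v,u=np.where(l==i);P=np.array([world(a,b,88,c)[:2] for a,b in zip(u,v)]).astype(np.float32)
        print(st[i],wd(*ce[i],np.median(d[v,u]),c),cv2.minAreaRect(P))
E
```

```text
1.1 [559.69809069 315.93523798 194.39804465] [ 1.79988167e+02 -8.09427936e-03  9.91549364e+01] 0.6305700364010319 [4.11136695e-01 5.35446107e-01 1.53605734e+00 9.74383284e-05
 1.06985404e+00 2.51306142e-01] [-31.23066604  30.71250402  64.39997764]
```

View pics/w1.png

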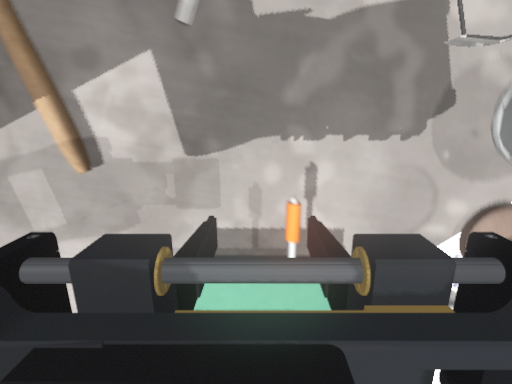

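The wrist view shows the orange grip at about (293,201–242), lined up with the jaws and between the fingers in the image. Next I localise it.

```bash
python3 - <<'E'
from h import *
c=np.load('w1.npz');p=c['p'];d=c['d'];print(p[222,280:306].tolist())
hsv=cv2.cvtColor(p,cv2.COLOR_RGB2HSV);m=cv2.inRange(hsv,(4,180,120),(20,255,255));k,l,st,ce=cv2.connectedComponentsWithStats(m)
for i in range(1,k):
    if st[i,4]>50:
        v,u=np.where(l==i);P=np.array([world(a,b,88,c)[:2] for a,b in zip(u,v)]).astype(np.float32)
        print(st[i],ce[i],wd(*ce[i],np.median(d[v,u]),c),cv2.minAreaRect(P))
E
```

```text
[[196, 188, 182], [196, 187, 182], [196, 186, 181], [196, 186, 180], [197, 180, 172], [210, 171, 153], [230, 164, 123], [249, 166, 98], [255, 176, 95], [255, 186, 99], [255, 192, 103], [255, 196, 105], [255, 197, 106], [255, 197, 106], [255, 195, 105], [255, 190, 101], [255, 182, 98], [255, 172, 93], [244, 159, 87], [226, 163, 126], [213, 176, 158], [209, 191, 182], [212, 202, 197], [214, 205, 200], [208, 199, 194], [196, 186, 182]]
```

```bash
python3 - <<'E'
from cell import *
from h import *
c=np.load('w1.npz');p=c['p'];d=c['d']
hsv=cv2.cvtColor(p,cv2.COLOR_RGB2HSV);m=cv2.inRange(hsv,(3,110,150),(22,255,255));m[:190]=0;m[255:]=0;k,l,st,ce=cv2.connectedComponentsWithStats(m)
for i in range(1,k):
    if st[i,4]>50:
        v,u=np.where(l==i);P=np.array([world(a,b,86,c)[:2] for a,b in zip(u,v)]).astype(np.float32)
        r=cv2.minAreaRect(P);print(st[i],ce[i],wd(*ce[i],np.median(d[v,u]),c),r,rel(state(),[*r[0],110]))
E
```

```text
[285 203  15  40 520] [292.59423077 222.92884615] [598.00369548 285.73327835  91.02997523] ((598.406494140625, 283.8329162597656), (15.36770248413086, 45.15673828125), 10.398635864257812) [-32.60057651  29.7138198   82.25981255]
```

Request:
carry_out --moves '[{"dx": -0.017,"dy": 0.016,"dz": 0.02,"twist": 0},{"dx": -0.034,"dy": 0.032,"dz": 0.045,"twist": 0},{"dx": -0.034,"dy": 0.032,"dz": 0.07,"twist": 0},{"dx": -0.034,"dy": 0.032,"dz": 0.07,"twist": 0},{"dx": -0.034,"dy": 0.032,"dz": 0.07,"twist": 0}]'

```text
t: 1.65
eef_pos: [595.3, 289.3, 124.8]
tcp_rot: [-3.141, 0.0, 1.736]
ft_force: [-0.6, -0.3, 0.5]
opening: 0.629
```

```bash
python3 - <<'E'
from cell import *
from h import *
c=camera_info('wrist');p,d=read_camera('wrist');s=state()
print(s['t'],s['eef_pos'],np.degrees(s['tcp_rot']))
cv2.imwrite('pics/w2.png',p[...,::-1])
hsv=cv2.cvtColor(p,cv2.COLOR_RGB2HSV);m=cv2.inRange(hsv,(3,110,150),(22,255,255));k,l,st,ce=cv2.connectedComponentsWithStats(m)
for i in range(1,k):
    if st[i,4]>150:
        v,u=np.where(l==i);P=np.array([world(a,b,86,c)[:2] for a,b in zip(u,v)]).astype(np.float32)
        r=cv2.minAreaRect(P);print(st[i],ce[i],wd(*ce[i],np.median(d[v,u]),c),r,rel(s,[*r[0],65.5]))
E
```

```text
1.7 [595.63076918 289.58652949 125.65897441] [ 1.79948286e+02 -1.54982122e-02  9.94662071e+01]
[254 187  19  55 992] [262.99596774 214.01915323] [596.69009878 288.50986471  91.20882812] ((597.1425170898438, 286.085693359375), (14.770951271057129, 45.89085388183594), 9.427806854248047) [-3.71806794  0.86109621 60.15877261]
```

View pics/w2.png

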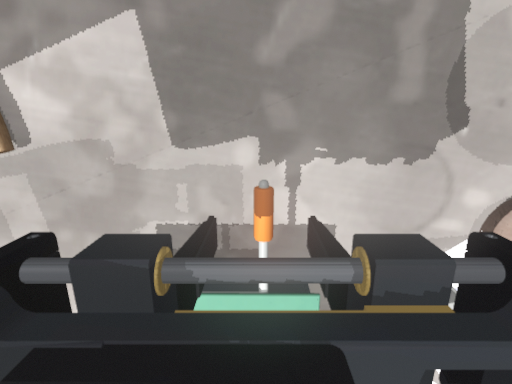

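The grip is centred between the fingers, at (263,187–240) with the fingers at about 212 and 313. I'll go down and close on it.

Request:
carry_out --moves '[{"dx": -0.003,"dy": 0.001,"dz": 0.03,"twist": 0},{"dx": -0.003,"dy": 0.001,"dz": 0.06,"twist": 0},{"dx": -0.003,"dy": 0.001,"dz": 0.06,"twist": 0}]'

```text
t: 2.0
eef_pos: [595.6, 286.3, 62.9]
tcp_rot: [-3.138, 0.001, 1.736]
ft_force: [-0.3, -0.7, 0.5]
opening: 0.632
```

Request:
carry_out --moves '[{"dx": 0,"dy": 0,"dz": 0,"twist": 0},{"dx": 0,"dy": 0,"dz": 0,"twist": 0},{"dx": 0,"dy": 0,"dz": 0,"twist": 0},{"dx": 0,"dy": 0,"dz": 0,"twist": 0},{"dx": 0,"dy": 0,"dz": 0,"twist": 0}]' --grip 0.0

```text
t: 2.5
eef_pos: [597.2, 286.4, 65.3]
tcp_rot: [3.141, -0.0, 1.736]
ft_force: [0.1, 0.2, 0.2]
opening: 0.269
```

Request:
carry_out --moves '[{"dx": 0,"dy": 0,"dz": 0,"twist": 0},{"dx": 0,"dy": 0,"dz": 0,"twist": 0},{"dx": 0,"dy": 0,"dz": 0,"twist": 0},{"dx": 0,"dy": 0,"dz": 0,"twist": 0}]'

```text
t: 2.9
eef_pos: [597.0, 286.3, 64.8]
tcp_rot: [3.141, -0.0, 1.736]
ft_force: [-1.7, -0.0, 2.4]
opening: 0.16
```

Gripped at about 15 mm opening. Now the first part of the arc, to 0.25 rad.

Request:
carry_out --moves '[{"dx": 0,"dy": -0.0001,"dz": -0.0047,"twist": 0},{"dx": 0,"dy": -0.0005,"dz": -0.0095,"twist": 0},{"dx": 0,"dy": -0.0011,"dz": -0.0142,"twist": 0},{"dx": 0,"dy": -0.0019,"dz": -0.0189,"twist": 0},{"dx": 0,"dy": -0.003,"dz": -0.0235,"twist": 0}]'

```text
t: 3.4
eef_pos: [594.5, 286.0, 87.8]
tcp_rot: [3.141, -0.0, 1.735]
ft_force: [5.8, 2.2, -9.1]
opening: 0.16
```

Request:
carry_out --moves '[{"dx": 0,"dy": -0.0015,"dz": -0.0065,"twist": 0},{"dx": 0,"dy": -0.0034,"dz": -0.0129,"twist": 0},{"dx": 0,"dy": -0.0061,"dz": -0.0191,"twist": 0},{"dx": 0,"dy": -0.0093,"dz": -0.025,"twist": 0},{"dx": 0,"dy": -0.0128,"dz": -0.0306,"twist": 0}]'

```text
t: 3.9
eef_pos: [582.5, 284.0, 119.7]
tcp_rot: [3.138, -0.001, 1.735]
ft_force: [7.6, 2.3, -3.8]
opening: 0.163
```

Request:
carry_out --moves '[{"dx": 0,"dy": -0.0042,"dz": -0.0063,"twist": 0},{"dx": 0,"dy": -0.0092,"dz": -0.0121,"twist": 0},{"dx": 0,"dy": -0.0146,"dz": -0.0175,"twist": 0},{"dx": 0,"dy": -0.0205,"dz": -0.0223,"twist": 0},{"dx": 0,"dy": -0.0267,"dz": -0.0267,"twist": 0}]'

```text
t: 4.4
eef_pos: [558.3, 280.3, 148.5]
tcp_rot: [3.131, -0.002, 1.736]
ft_force: [11.6, 3.1, 8.5]
opening: 0.16
```

```bash
python3 - <<'E'
from cell import *
from h import *
p,d=read_camera('scene');cv2.imwrite('pics/s2.png',cv2.resize(p[60:300,120:400][...,::-1],None,fx=2.5,fy=2.5))
s=state();print(s['eef_pos'],s['ft_force'],s['opening'])
E
```

```text
[557.51581554 280.15910744 149.16085589] [7.95669219 1.91374537 9.52835593] 0.16089829225002564
```

View pics/s2.png

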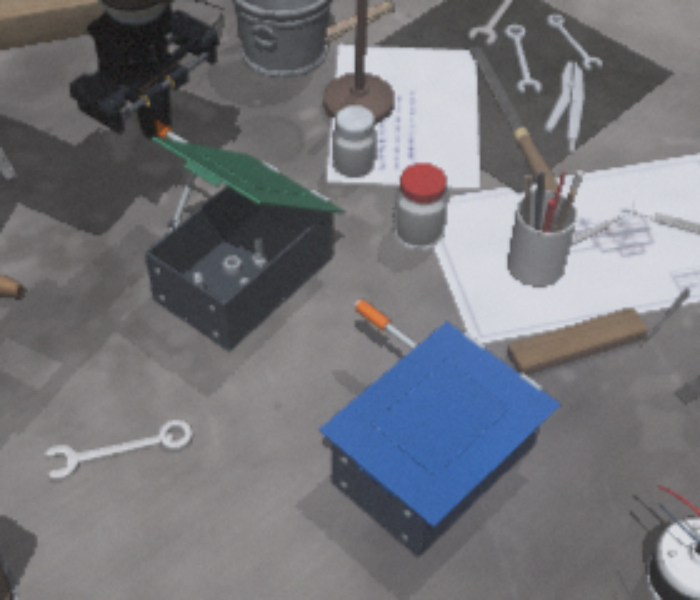

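The lid is rising: its edge is at about (160,140) in the crop, the stay is visible under it, and the blue lid is shut. The radial force is growing because the grip sticks in the pads. I'll loosen the fingers to a 20 mm cage so that the far finger just pushes the grip along.

Request:
carry_out --moves '[{"dx": 0,"dy": 0,"dz": -0.001,"twist": 0},{"dx": 0,"dy": 0,"dz": -0.002,"twist": 0},{"dx": 0,"dy": 0,"dz": -0.002,"twist": 0}]' --grip 0.021

```text
t: 4.75
eef_pos: [554.9, 279.3, 147.7]
tcp_rot: [-3.141, 0.0, 1.736]
ft_force: [0.8, -0.3, 1.0]
opening: 0.219
```

Request:
carry_out --moves '[{"dx": 0,"dy": -0.008,"dz": -0.004,"twist": 0},{"dx": 0,"dy": -0.017,"dz": -0.008,"twist": 0},{"dx": 0,"dy": -0.026,"dz": -0.011,"twist": 0},{"dx": 0,"dy": -0.035,"dz": -0.013,"twist": 0},{"dx": 0,"dy": -0.045,"dz": -0.014,"twist": 0}]'

```text
t: 5.25
eef_pos: [509.5, 271.7, 161.4]
tcp_rot: [-3.141, 0.0, 1.736]
ft_force: [0.3, -1.0, 0.4]
opening: 0.221
```

```bash
python3 - <<'E'
from cell import *
from h import *
p,d=read_camera('scene');cv2.imwrite('pics/s3.png',cv2.resize(p[70:200,130:270][...,::-1],None,fx=4,fy=4,interpolation=cv2.INTER_CUBIC))
s=state();print(s['eef_pos'],s['ft_force'],s['opening'])
E
```

```text
[508.11979515 271.54007142 161.46717277] [1.99852416 0.15674313 0.94618612] 0.22083801629058883
```

View pics/s3.png

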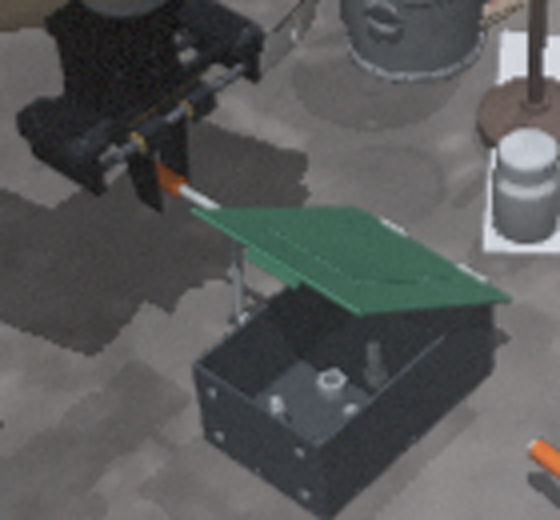

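The stay (crop (237,280)) is nearly upright and carries the lid, with the grip caged at (167,180). I continue to the stop.

Request:
carry_out --moves '[{"dx": 0,"dy": -0.005,"dz": 0,"twist": 0},{"dx": 0,"dy": -0.01,"dz": 0,"twist": 0},{"dx": 0,"dy": -0.014,"dz": 0,"twist": 0},{"dx": 0,"dy": -0.018,"dz": 0,"twist": 0},{"dx": 0,"dy": -0.02,"dz": 0,"twist": 0}]'

```text
t: 5.8
eef_pos: [490.5, 268.6, 161.3]
tcp_rot: [-3.141, -0.0, 1.736]
ft_force: [0.1, -0.9, -0.5]
opening: 0.217
```

Request:
carry_out --moves '[{"dx": 0,"dy": -0.001,"dz": 0,"twist": 0},{"dx": 0,"dy": -0.002,"dz": 0,"twist": 0},{"dx": 0,"dy": -0.003,"dz": 0,"twist": 0},{"dx": 0,"dy": -0.003,"dz": 0,"twist": 0}]'

```text
t: 6.2
eef_pos: [488.5, 268.2, 161.5]
tcp_rot: [3.14, -0.0, 1.735]
ft_force: [2.9, 1.5, -2.2]
opening: 0.221
```

Request:
carry_out --moves '[{"dx": 0,"dy": -0.001,"dz": 0,"twist": 0},{"dx": 0,"dy": -0.002,"dz": 0,"twist": 0},{"dx": 0,"dy": -0.002,"dz": 0,"twist": 0}]'

```text
t: 6.5
eef_pos: [488.0, 268.1, 161.5]
tcp_rot: [3.137, -0.0, 1.735]
ft_force: [11.8, 0.3, -6.5]
opening: 0.223
```

The stop is reached: 12 N with no more movement. I back off, open and retreat upwards.

Request:
carry_out --moves '[{"dx": 0,"dy": 0.002,"dz": 0,"twist": 0},{"dx": 0,"dy": 0.004,"dz": 0,"twist": 0},{"dx": 0,"dy": 0.004,"dz": 0,"twist": 0},{"dx": 0,"dy": 0.004,"dz": 0,"twist": 0},{"dx": 0,"dy": 0.004,"dz": 0,"twist": 0}]' --grip 0.06

```text
t: 7.0
eef_pos: [489.8, 268.5, 161.4]
tcp_rot: [-3.141, -0.0, 1.736]
ft_force: [0.7, -0.2, -0.1]
opening: 0.585
```

Request:
carry_out --moves '[{"dx": 0,"dy": 0,"dz": -0.02,"twist": 0},{"dx": 0,"dy": 0,"dz": -0.05,"twist": 0},{"dx": 0,"dy": 0,"dz": -0.09,"twist": 0},{"dx": 0.02,"dy": -0.02,"dz": -0.12,"twist": 0},{"dx": 0.05,"dy": -0.05,"dz": -0.13,"twist": 0}]'

```text
t: 7.5
eef_pos: [433.3, 309.7, 294.3]
tcp_rot: [3.137, -0.001, 1.733]
ft_force: [0.8, 0.9, -0.5]
opening: 0.632
```

Request:
carry_out --moves '[{"dx": 0.04,"dy": 0,"dz": 0,"twist": 0},{"dx": 0.08,"dy": 0,"dz": 0,"twist": 0},{"dx": 0.1,"dy": 0,"dz": 0,"twist": 0},{"dx": 0.1,"dy": 0,"dz": 0,"twist": 0},{"dx": 0.1,"dy": 0,"dz": 0,"twist": 0}]'

```text
t: 8.0
eef_pos: [415.7, 408.1, 291.2]
tcp_rot: [-3.141, 0.0, 1.736]
ft_force: [-0.1, -0.9, -0.2]
opening: 0.63
```

```bash
python3 - <<'E'
from cell import *
from h import *
p,d=read_camera('scene');cv2.imwrite('pics/s4.png',cv2.resize(p[70:290,130:350][...,::-1],None,fx=2.7,fy=2.7,interpolation=cv2.INTER_CUBIC))
c=camera_info('top');p,d=read_camera('top')
s=state();print(s['t'],s['eef_pos'],s['ft_force'],s['opening'])
hsv=cv2.cvtColor(p,cv2.COLOR_RGB2HSV);m=cv2.inRange(hsv,(5,170,120),(16,255,255));k,l,st,ce=cv2.connectedComponentsWithStats(m)
for i in range(1,k):
    if st[i,4]>30:
        v,u=np.where(l==i);print(st[i],ce[i],wd(*ce[i],np.median(d[v,u]),c),world(*ce[i],184,c))
m=cv2.inRange(hsv,(65,80,40),(85,255,255));v,u=np.where(cv2.erode(m,np.ones((5,5)))>0)
P=np.array([wd(a,b,d[b,a],c) for a,b in zip(u,v) if d[b,a]>0]);A=np.c_[P[:,:2],np.ones(len(P))]
g=np.linalg.lstsq(A,P[:,2],rcond=None)[0];print('lid angle',np.arctan(np.hypot(*g[:2])),'dir',np.degrees(np.arctan2(-g[1],-g[0])))
E
```

```text
8.1 [416.17937525 407.42252955 291.46558793] [-0.16102835 -0.04937257 -0.29948757] 0.630195444519644
[273 175  17   7  86] [281.06976744 178.18604651] [597.22611111 -67.74479058  91.70900457] [583.69392246 -59.82995316 184.        ]
[122 220  19   9 117] [130.79487179 224.41025641] [489.30273713 271.92861822 185.98113703] [489.40030028 272.43852669 184.        ]
lid angle 0.54868878006557 dir 9.172048003604479
```

View pics/s4.png

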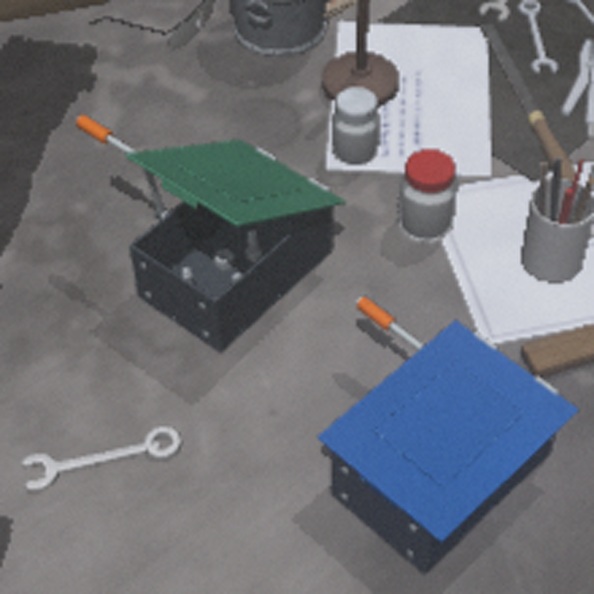

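The lid measures 0.549 rad (0.55 expected at the stop). The grip is at (489, 272), where I predicted it for 1.70 rad (489, 272.5). The picture shows the green lid propped at (235,180) and the blue lid shut at (450,430), with the gripper clear.

```bash
python3 -c "
from cell import *
print(job_done())"
```

```text
the job is handed in; nothing more can be done
None
```

The green-lidded box is propped open on its stay, and I handed the job in at about 8 s of the 38 s allowed. I gripped the orange grip and raised the stay to about 1 rad. From there I loosened the fingers to a cage around the grip, because it was sticking in the pads. I pushed it on to the stop, where about 12 N on the wrist gave no more movement, then opened the fingers and backed clear.

- **Green lid:** it measured 0.549 rad after I let go, against the 0.55 expected with the stay at its stop.
- **Stay:** the top camera put the grip at (489, 272) mm, matching my prediction of (489, 272.5) for 1.70 rad.
- **Blue box:** its lid is still shut and its grip has not moved.
- **Robot:** it touches nothing, and the wrist force reads about zero.

Two things did not go as planned:
- **Refused call:** my first move call was refused because it left out a key; nothing moved.
- **Load on the grip:** while gripped, the outward force on the wrist rose to about 12–14 N, close to the grip's 15 N limit. That is why I loosened the fingers.

No final check failed.

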